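Load a heat-sink bar into the assembly jig until its roller switch trips

ROBOT

A 6-joint arm with a two-finger parallel gripper is mounted at the origin on a cart in front of the work surface, level with it; the furniture and walls round the work are solid. World frame = base frame: x ahead of the robot, y to its left, z up, the work surface at z = 0. Lengths are in mm, angles in rad, forces in N, time in s.
With the tool pointing down it reaches from about 275 to 875 mm from the base axis. Payload 12.5 kg.
Tool frame: the origin (TCP) lies where the fingers leave the gripper's body, on its centre line; the fingertips stand 73 mm ahead of it and the grasp point (between the pads) lies 54 mm ahead of it; z points along the fingers, y is the line along which they close (so a half turn about z gives the same grasp; the last joint's range is limited). The gripper opens to 85 mm and grips with 20 to 120 N. Pads are 22 mm wide; open, the fingers measure 114 mm over their backs; the gripper's body (76 mm by 85 mm) begins 54 mm behind the grasp point. The pads swing forward as they close: fully open they stand 13 mm farther back than shut.
Start: joints at [1.228, 0.351, 1.652, -0, 1.139, -0.085], TCP at [140.193, 531.818, 303.89] pointing down, gripper open.
Joint ranges: [-2.75, 2.75], [-0.79, 2.1], [0.01, 2.65], [-1.57, 4.71], [0.07, 3.14], [-2.87, 2.87]. Speed limits (rad/s): [2.22, 2.22, 2.79, 3.14, 3.14, 3.14].

INTERFACE

Orientations are given as [roll, pitch, yaw] about the fixed x, y, z axes, in that order (R = Rz(yaw) Ry(pitch) Rx(roll)).
In Python, from rig import manip gives the robot as it stands.
- The arm moves only by the tool arm_command, never from a script. Its argument "deltas" is a list of rows, each an object with "hand": the opening, from -1 (shut) to 1 (fully open); "slide": the shift along the tool's x, y, z normalised to -1 to 1, where 1 is 0.5 m, a list of three; "rotation": the turn, a rotation vector about the tool's x, y, z normalised to -1 to 1, where 1 is 2 pi rad, a list of three. In form: [{"hand": hand, "slide": [dx, dy, dz], "rotation": [ax, ay, az]}, ...]. A call has exactly 5 rows; each row is the pose to reach, as a shift and turn from the pose commanded when the call began, along the tool's axes at that moment, turning the shorter way round; what a row does not reach only later rows make up. A row lasts 1/8 s, in which the tool goes at most 62.5 mm and 10.7 degrees, less where a joint would pass 70% of its speed; a pose out of reach is approached as far as the arm can. A call with a number of a shift or a turn outside -1 to 1 is refused whole. A call with a gripper value outside its range is refused whole. The fingers move at their own pace and stop on an object; the grip force is fixed at half the most. Time passes only in rows, so rows that repeat a pose let the fingers close, or fill a call up. It gives the time, the measured TCP pose, the force, the opening and the grip force at its end, in the units of the state.
- manip.state(): the state, without advancing time (a new reading comes with each control period).
- manip.get_image(name): name is "scene" or "top" or "wrist"; returns the picture (384x512x3 uint8, red, green, blue); there is no depth.
- manip.camera_model(name): a dict with "fx", "fy", "cx", "cy" (pixels), "eye" and "attitude" of the camera in the world. Camera axes: x right, y up, looking along -z (the intrinsics and any distortion apply to the point x, -y, -z); pixel columns grow to the right and rows downward; lengths in mm; the calibration is good to about 2 mm. A picture is of the moment at which its call begins: read the wrist's pose just before it. camera_model takes no time and is no camera call; for the wrist camera it gives the pose at the moment of the call.
- manip.hand_in(): hands the job in; it is judged then, once.
The state is a dict: "clock": time; "joints": joint angles; "dq": joint speeds; "joint_efforts": joint torques, N m; "tool_pos": TCP position; "ee_rot": TCP orientation; "contact_force": force on the tool from outside, world axes, zero at the start; "wrist_torque": the same for the moment, N m; "grip_width": finger opening in mm; "gripper_force": force on a finger pad.
Only numpy, scipy, OpenCV 4.12 (cv2) and the standard library are available. Lean on these libraries where they do the work, as an engineer would, in place of code of your own. Each camera call takes 0.05 s, during which the arm holds its last target. There are 200 camera calls.

TASK

Get the assembly jig loaded: first put the glue bottle that was left on its plate into the blue bin. Then take the longer of the two finned heat-sink bars, lay it fins up on the jig plate and push it square and flush against the angle-iron fence while it is still clear of the roller arm, and slide it along the fence until it has swung the limit switch's roller arm aside, so that the switch trips, and sits right against the end stop. Leave the shorter bar and the other things on the bench where they are.

Things in the scene. Friction and masses are not known exactly. Their poses are not given: they have to be found in the camera images.
- jig: fixed grey-painted plate 180 x 360 mm, 10 mm thick, lying on the bench, turned up to 0.2 rad. Origin: underside of its centre; x across the plate (away from the robot at yaw 0), y along it, z up. It carries fence, end stop and switch. A long bar at home has its origin at x = +25, y = -65, z = +10 mm in this frame
- fence (a point): angle-iron fence on the plate's far side; the point lies at the foot of its upright face, mid-length (jig x = +45, y = +12.5, z = 10 mm). The face looks to the jig's -x, runs along jig y from -150 to +175 mm, is 40 mm high above the plate and 4 mm thick, with its bolted foot behind
- end_stop (a point): centre of the round rubber buffer (18 mm diameter) on the dark steel end stop block, facing the jig's +y: jig x = +22, y = -155 mm, 14 mm above the plate. The block behind it is 40 mm wide, 20 mm thick, 28 mm high above the plate
- switch_case (a point): middle of the cover of the fixed cast-metal limit switch case on the plate's near side; the case spans jig x = -93 to -15, y = -104 to -66 mm, up to 34 mm above the plate; the upright shaft of its arm stands at jig x = -25, y = -85 mm
- switch_arm (a joint): swing of the switch's 40 mm flat steel roller arm, rad: 0 at rest, grows clockwise seen from above (roller towards the end stop and away from the fence); trips at 0.5, about 0.75 with a bar at home, limit 1.15. Spring-returned, 1 to 3 N at the roller. At rest it reaches across the track; a bar against the fence with its -y end at jig y > -80 mm is clear of it. Arm 34 to 41 mm above the plate
- roller (a point): centre of the black free-turning roller under the arm's end, 18 mm diameter, 12 mm high (15 to 27 mm above the plate); rides on the bar's near side once swung aside
- long_bar: the longer finned aluminium heat-sink bar, 180 mm long (its own y) x 40 mm wide (x) x 30 mm high, about 0.3 kg, both ends alike; fins up, flat base down. Origin: centre of its underside. Lies on the bench right of the jig, roughly along x, beside the shorter bar, either of the two nearer the jig
- short_bar: the shorter bar of the same section, 130 mm long; not needed. Same axes
- glue_bottle: cream squeeze bottle with a blue label and pale nozzle, lying on its flat side on the jig plate, 105 mm long (its own y) x 30 mm wide (x) x 21 mm high, 0.06 kg. Origin: under its middle; the 30 mm wide body runs from y = -18 to +56 mm, the nozzle (16 mm wide) from -18 to -49 mm. Lies across the bar's track with the nozzle towards the fence
- blue_bin: fixed open blue parts bin left of the jig, outside 98 x 138 mm (x, y), inside 86 x 126 mm, floor 2 mm, rim 62 mm above the bench. Origin: underside centre
- flux_bottle: clear bottle with a blue needle cap, 52 mm round, 140 mm high, standing behind the jig; bystander. Origin: underside centre
- multimeter: yellow and black hand multimeter on its back, 128 x 66 x 40 mm, behind the jig on the right; bystander. Origin: underside centre
- solder_spool: spool of solder with blue flanges, 52 mm round, 40 mm high, behind the jig on the left; bystander. The spool's axis is at x = -7, y = +17 mm from its origin
- marker_pen: white and blue marker pen, 127 mm long (its own y), 16 mm thick, lying between the jig and the bin, close to the bench's front edge; bystander. Origin: under its middle

How it is judged (in metres and radians):
On the way, in this order (a step that is already met when the one before it is completed fails the run):
1. the glue bottle lies in the blue bin, released (x of glue_bottle in the frame of blue_bin between -0.045 and 0.045 m and y of glue_bottle in the frame of blue_bin between -0.065 and 0.065 m and z of glue_bottle in the frame of blue_bin below 0.05 m and contact force between glue_bottle and the fingers below 0.1 N), for 0.1 s.
2. the long bar lies flat on the plate, against the fence (within 5 mm, 0.06 rad), still clear of the roller arm (x of long_bar in the frame of jig between 0.02 and 0.029 m and y of long_bar in the frame of jig between 0 and 0.17 m and z of long_bar in the frame of jig below 0.014 m and angle between long_bar's own z axis and vertical below 0.06 rad and angle between the y axis of long_bar and the y axis of jig, either way round below 0.06 rad and value of joint switch_arm below 0.1 rad), for 0.1 s.
3. the bar has swung the roller arm past its trip point (value of joint switch_arm above 0.5 rad and contact force between long_bar and switch_arm above 0.2 N), for 0.1 s.
At the end, for the whole second after the job is handed in: The long bar lies fins up and flat on the jig plate, flush along the fence (within 3.5 mm and 0.03 rad) and against the end stop (within 4 mm), at rest, holding the roller arm swung past its trip point (over 0.5 rad); the glue bottle lies in the blue bin (all of step 3 and y of long_bar in the frame of jig between -0.07 and -0.061 m and x of long_bar in the frame of jig between 0.0215 and 0.028 m and z of long_bar in the frame of jig below 0.013 m and angle between long_bar's own z axis and vertical below 0.05 rad and angle between the y axis of long_bar and the y axis of jig, either way round below 0.03 rad and linear speed of long_bar below 0.01 m/s and x of glue_bottle in the frame of blue_bin between -0.045 and 0.045 m and y of glue_bottle in the frame of blue_bin between -0.065 and 0.065 m and z of glue_bottle in the frame of blue_bin below 0.05 m); the robot touches nothing.
It fails at once if the shorter bar is moved (over 30 mm) (distance of short_bar from where it was at the start of the episode above 0.03 m).
It fails at once if the flux bottle is tipped or moved (over 30 mm) (angle between flux_bottle's own z axis and vertical above 0.4 rad or distance of flux_bottle from where it was at the start of the episode above 0.03 m).
It fails at once if the multimeter, the solder spool or the marker pen is moved (over 30 mm) (distance of any of multimeter, solder_spool, marker_pen from where it was at the start of the episode above 0.03 m).
It also fails if it takes over 72 s, if anything falls off the work surface, if the arm or the gripper's body presses on something with over 40 N, if the wrist force passes 120 N, or if a joint passes its speed limit or range.

## Working session

There is one attempt and no reset: what is moved stays moved. The work goes in short steps, Python scripts to look and compute and a tool call to move; the robot and the scene stay as the last step left them, time stands still between calls to the robot, and variables do not carry over. Pictures are saved under pics/ and viewed, at most 10 in all, crops included, and the job is handed in when it is done.

Besides the shell and the picture viewer there is one more tool, called after "Emit:" by a JSON object that holds its "fn" and its "kwargs", one argument or row to a line. arm_command: Moves the arm, as the interface text tells. Its arguments: {"type":"object","properties":{"deltas":{"type":"array"}},"required":["deltas"]}

```bash
mkdir -p pics; ls
cat > h.py <<'E'
import numpy as np, cv2
from rig import manip
from scipy.spatial.transform import Rotation as R
def att(a):
    a=np.array(a,float)
    return a if a.shape==(3,3) else (R.from_euler('xyz',a).as_matrix() if a.size==3 else R.from_quat(a).as_matrix())
def ray(c,u,v,z):
    d=att(c['attitude'])@np.array([(u-c['cx'])/c['fx'],-(v-c['cy'])/c['fy'],-1.])
    e=np.array(c['eye'],float); return e+d*(z-e[2])/d[2]
def proj(c,p):
    q=att(c['attitude']).T@(np.array(p,float)-np.array(c['eye'],float))
    return c['cx']+c['fx']*q[0]/-q[2], c['cy']-c['fy']*q[1]/-q[2]
E
python3 - <<'E'
from h import *
for n in ("top","scene"):
    im=manip.get_image(n); cv2.imwrite(f"pics/{n}0.png",im[:,:,::-1]); print(n,manip.camera_model(n))
    cv2.imwrite(f"pics/{n}0b.png",cv2.resize(im[:,:,::-1],(800,600),interpolation=cv2.INTER_CUBIC))
print(manip.state())
E
```

```text
pics
top {'fx': 355.55055688260757, 'fy': 355.55055688260757, 'cx': 257.60952912810893, 'cy': 193.60566585431056, 'eye': array([ 419.58943993,    5.54323766, 1049.42765911]), 'attitude': array([ 0.17017358,  0.00167841, -1.58430626])}
scene {'fx': 348.5845188900284, 'fy': 348.5845188900284, 'cx': 259.2215246733154, 'cy': 186.12520527137968, 'eye': array([-115.82027011, -697.9840711 ,  673.5465336 ]), 'attitude': array([ 1.00612379, -0.0192765 , -0.75475917])}
{'clock': 0.1, 'joints': array([ 1.22840909e+00,  3.51182574e-01,  1.65234166e+00,  4.70942624e-06,
        1.13910227e+00, -8.46091541e-02]), 'dq': array([-6.36208987e-04, -3.30270417e-03, -4.54136376e-03, -1.28763980e-03,
        7.17211885e-05,  1.83161867e-04]), 'joint_efforts': array([ 1.28721073e-03, -5.06827891e+01, -2.91875410e+01, -4.80935705e-05,
        2.59328117e-03,  3.50845859e-07]), 'tool_pos': array([140.11984401, 531.62947112, 303.41910682]), 'ee_rot': array([-3.14056287e+00, -9.16285496e-05,  2.88381256e+00]), 'contact_force': array([0.65366148, 0.61071647, 0.75367699]), 'wrist_torque': array([0.00834251, 0.00870038, 0.0124152 ]), 'gripper_force': 0.0, 'grip_width': 85.48155845882295}
```

View pics/top0b.png

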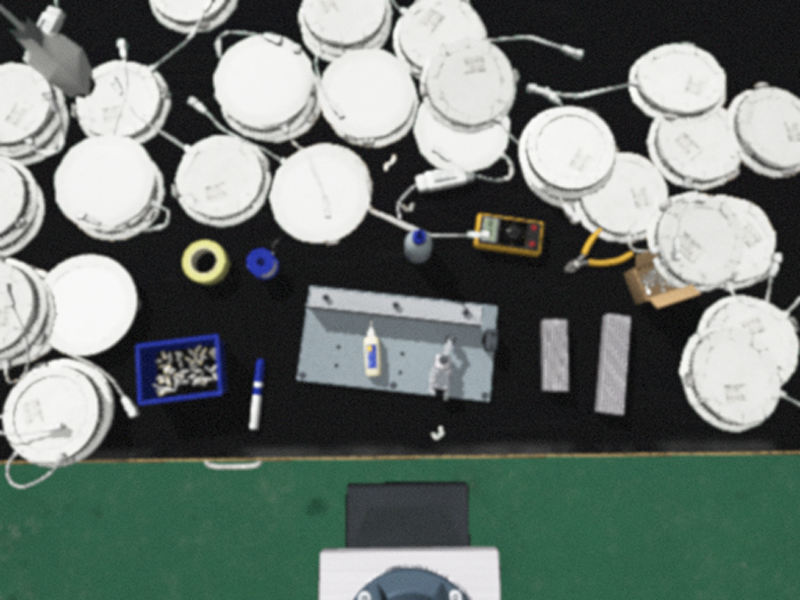

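View pics/scene0b.png

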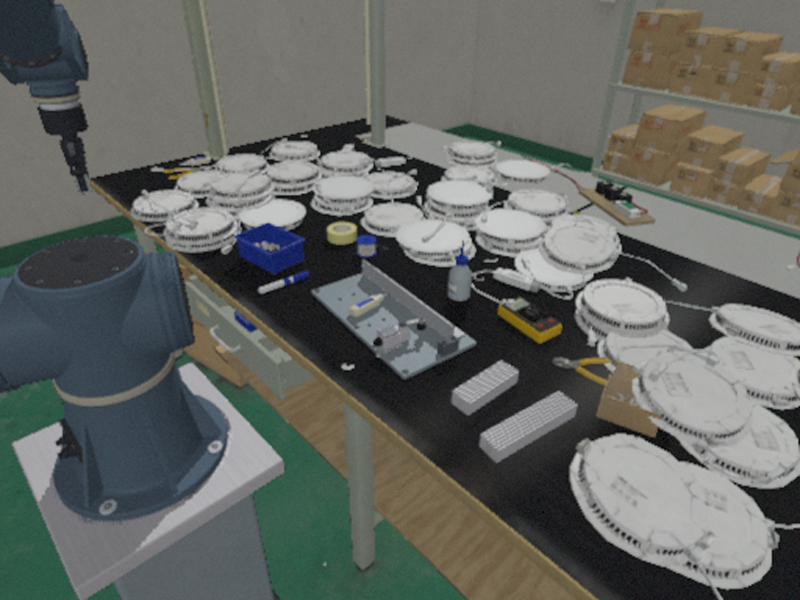

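The top view shows the bin at about (180,368), the pen at (256,395), the glue bottle at (372,350) with its nozzle up towards the fence, and the jig with its corners at (298,380), (490,402), (497,305) and (308,287). The switch is at (440,370). The short bar is at (554,355), nearer the jig, and the long bar is at (613,364). The scene view agrees.

```bash
cat > m.py <<'E'
from h import *
im=cv2.imread("pics/top0.png"); c=manip.camera_model("top"); hsv=cv2.cvtColor(im,cv2.COLOR_BGR2HSV)
def blob(mask,box,z,name):
    m=np.zeros(mask.shape,np.uint8); x0,y0,x1,y1=box; m[y0:y1,x0:x1]=mask[y0:y1,x0:x1]
    m=cv2.morphologyEx(m,cv2.MORPH_CLOSE,np.ones((3,3)))
    cs,_=cv2.findContours(m,cv2.RETR_EXTERNAL,cv2.CHAIN_APPROX_NONE); k=max(cs,key=cv2.contourArea).reshape(-1,2)
    p=np.array([ray(c,u,v,z)[:2] for u,v in k],np.float32)
    r=cv2.minAreaRect(p); print(name,z,np.round(r[0],1),np.round(r[1],1),round(r[2],2),'corners',np.round(cv2.boxPoints(r)).tolist()); return p
V=hsv[:,:,2]; S=hsv[:,:,1]; H=hsv[:,:,0]
br=((V>85)).astype(np.uint8)*255
for z in(30,0):
    blob(br,(376,195,412,275),z,'long'); blob(br,(340,198,370,260),z,'short')
blob((V>70).astype(np.uint8)*255,(185,178,325,262),10,'jig')
blue=((H>105)&(H<130)&(S>150)&(V>60)).astype(np.uint8)*255
blob(blue,(80,210,150,265),62,'bin')
blob(((H>12)&(H<35)&(S>25)&(V>150)).astype(np.uint8)*255,(225,195,255,250),28,'glue')
blob(br,(155,225,172,280),16,'pen')
e=cv2.resize(im[170:275,180:420],None,fx=3.3,fy=3.3,interpolation=cv2.INTER_CUBIC); cv2.imwrite("pics/crop1.png",e)
E
python3 m.py
```

```text
long 30 [ 478.2 -377.4] [ 52.8 183.1] 81.27 corners [[384.0, -390.0], [565.0, -417.0], [573.0, -365.0], [392.0, -337.0]]
short 30 [ 495.  -271.2] [ 48.9 132.6] 86.82 corners [[427.0, -292.0], [560.0, -299.0], [563.0, -251.0], [430.0, -243.0]]
long 0 [ 480.  -388.7] [ 54.3 188.4] 81.27 corners [[383.0, -401.0], [569.0, -430.0], [577.0, -376.0], [391.0, -348.0]]
short 0 [ 497.2 -279.4] [ 50.3 136.5] 86.82 corners [[428.0, -301.0], [564.0, -308.0], [567.0, -258.0], [430.0, -250.0]]
jig 10 [522.4  16. ] [365.8 186.4] 82.76 corners [[407.0, -154.0], [592.0, -177.0], [638.0, 186.0], [453.0, 209.0]]
bin 62 [476.4 402.2] [112.5 155.6] 6.42 corners [[412.0, 473.0], [429.0, 319.0], [541.0, 331.0], [524.0, 486.0]]
glue 28 [494.2  54.8] [23.6 69.9] 73.78 corners [[457.0, 53.0], [524.0, 34.0], [531.0, 56.0], [464.0, 76.0]]
pen 16 [432.9 276.9] [ 18.3 127.8] 87.24 corners [[369.0, 271.0], [496.0, 265.0], [497.0, 283.0], [370.0, 289.0]]
```

View pics/crop1.png

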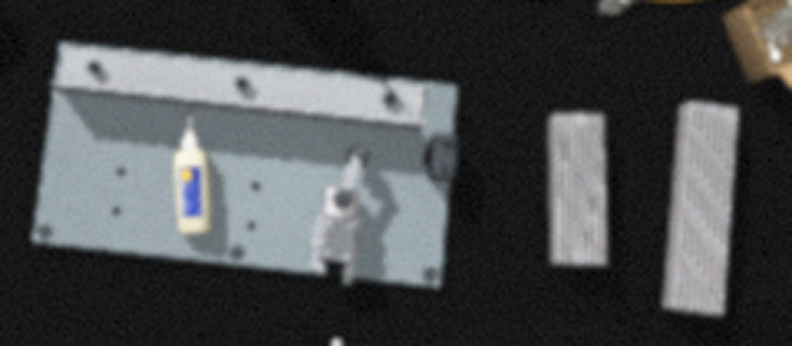

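The crop shows the glue bottle with its body at (192,193) and nozzle tip at (189,118). The plate corners are (33,242), (441,288), (458,84) and (60,42), and the switch shaft is at (343,198). The long bar is the right-hand one, with about 65 mm between the two bars.

```bash
cat >> h.py <<'E'
def go(*wps):
    """waypoints (x,y,z,yaw) -> slide/rotation from the current pose"""
    s=manip.state(); p=np.array(s['tool_pos'],float); M=R.from_euler('xyz',s['ee_rot'])
    print('t',round(s['clock'],2),'pos',p.round(1),'rpy',np.round(s['ee_rot'],3),'F',np.round(s['contact_force'],1),'w',round(s['grip_width'],1),round(s['gripper_force'],1),'j6',round(s['joints'][5],2))
    for x,y,z,yaw in wps:
        d=M.inv().apply(np.array([x,y,z])-p)/500
        r=(M.inv()*R.from_euler('xyz',[np.pi,0,yaw])).as_rotvec()/(2*np.pi)
        print((x,y,z,yaw),'slide',d.round(4).tolist(),'rot',r.round(4).tolist())
JC=np.array([522.,16.]); JY=-0.126
def jig(x,y,z=0):
    c,s=np.cos(JY),np.sin(JY); return np.array([JC[0]+c*x-s*y,JC[1]+s*x+c*y,z])
E
python3 - <<'E'
from h import *
c=manip.camera_model("top")
N=lambda x,y,z:ray(c,180+x/3.3,170+y/3.3,z).round(1)
for n,x,y,z in [('body bot',192,233,20),('body top',191,150,20),('body L',176,193,20),('body R',211,193,20),('tip',189,118,20),
 ('nl',33,242,10),('nr',441,288,10),('fr',458,84,10),('fl',60,42,10),('shaft',343,198,50)]: print(n,N(x,y,z))
print('jig pred', [jig(a,b).round(0).tolist() for a,b in((-90,180),(-90,-180),(90,-180),(90,180),(-25,-85))])
go((492,55,200,3.14))
E
```

```text
body bot [460.3  62.5  20. ]
body top [532.8  63.1  20. ]
body L [495.2  76.4  20. ]
body R [494.8  45.8  20. ]
tip [561.3  64.8  20. ]
nl [454.7 202.7  10. ]
nr [ 410.1 -153.8   10. ]
fr [ 590.1 -176.3   10. ]
fl [633.6 181.7  10. ]
shaft [486.8 -67.5  50. ]
jig pred [[455.0, 206.0, 0.0], [410.0, -151.0, 0.0], [589.0, -174.0, 0.0], [634.0, 183.0, 0.0], [487.0, -65.0, 0.0]]
t 0.1 pos [140.1 531.6 303.4] rpy [-3.141 -0.     2.884] F [0.7 0.6 0.8] w 85.5 0.0 j6 -0.08
(492, 55, 200, 3.14) slide [-0.9235, -0.7421, 0.2075] rot [-0.0002, -0.0, -0.0408]
```

```bash
sed -i 's/JC=np.array(\[522.,16.\])/JC=np.array([522.,14.])/' h.py; python3 -c "
from h import *
go((494,62,190,3.15))"
```

```text
t 0.1 pos [140.1 531.6 303.4] rpy [-3.141 -0.     2.884] F [0.7 0.6 0.8] w 85.5 0.0 j6 -0.08
(494, 62, 190, 3.15) slide [-0.9238, -0.7276, 0.2275] rot [-0.0002, -0.0, -0.0424]
```

Emit:
{"fn": "arm_command", "kwargs": {
  "deltas": [
    {"hand": 0.4,"slide": [-0.924,-0.728,0.2],"rotation": [0,0,-0.0424]},
    {"hand": 0.4,"slide": [-0.924,-0.728,0.2],"rotation": [0,0,-0.0424]},
    {"hand": 0.4,"slide": [-0.924,-0.728,0.2],"rotation": [0,0,-0.0424]},
    {"hand": 0.4,"slide": [-0.924,-0.728,0.2],"rotation": [0,0,-0.0424]},
    {"hand": 0.4,"slide": [-0.924,-0.728,0.2],"rotation": [0,0,-0.0424]}
  ]
}}

```text
clock: 0.72
tool_pos: [324.8, 286.3, 251.7]
ee_rot: [3.141, 0.0, -3.133]
contact_force: [0.8, 1.1, 0.6]
grip_width: 60.0
gripper_force: 0.0
```

```bash
python3 -c "
from h import *
go((494,62,190,3.15))"
```

```text
t 0.72 pos [324.8 286.3 251.7] rpy [ 3.141  0.    -3.133] F [0.8 1.1 0.6] w 60.0 0.0 j6 -0.96
(494, 62, 190, 3.15) slide [-0.3343, -0.4516, 0.1234] rot [0.0, 0.0, 0.0001]
```

Emit:
{"fn": "arm_command", "kwargs": {
  "deltas": [
    {"hand": 0.4,"slide": [-0.3343,-0.4516,0.1234],"rotation": [0,0,0]},
    {"hand": 0.4,"slide": [-0.3343,-0.4516,0.1234],"rotation": [0,0,0]},
    {"hand": 0.4,"slide": [-0.3343,-0.4516,0.1234],"rotation": [0,0,0]},
    {"hand": 0.4,"slide": [-0.3343,-0.4516,0.1234],"rotation": [0,0,0]},
    {"hand": 0.4,"slide": [-0.3343,-0.4516,0.1234],"rotation": [0,0,0]}
  ]
}}

```text
clock: 1.35
tool_pos: [494.2, 61.2, 189.5]
ee_rot: [-3.141, -0.001, -3.135]
contact_force: [0.6, 0.6, -0.0]
grip_width: 59.7
gripper_force: 0.0
```

```bash
python3 -c "
from h import *
im=manip.get_image('wrist'); print(manip.camera_model('wrist')); cv2.imwrite('pics/w1.png',im[:,:,::-1])
go((494,62,88,3.15))"
```

```text
{'fx': 341.70509437149826, 'fy': 341.70509437149826, 'cx': 253.86262952008437, 'cy': 190.62384972000854, 'eye': array([420.00660201,  59.04732831, 258.1187961 ]), 'attitude': array([-2.98282086e-01,  1.91850761e-04,  1.57555987e+00])}
t 1.4 pos [495.8  59.3 188.9] rpy [-3.141  0.    -3.136] F [ 0.  -2.5 -0.4] w 59.7 0.0 j6 -1.55
(494, 62, 88, 3.15) slide [0.0035, 0.0056, 0.2018] rot [-0.0001, 0.0, -0.0004]
```

View pics/w1.png

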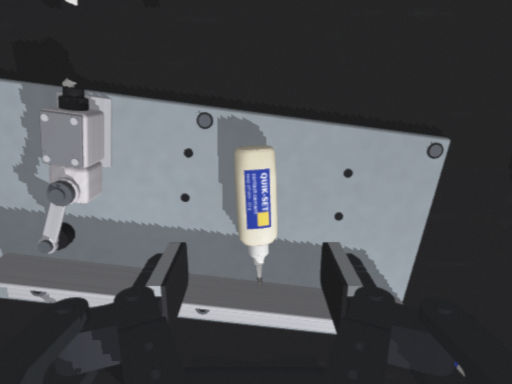

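The bottle body is at (256,195) with the nozzle tip at (259,278). The near-left plate corner is at (449,139), the fence's left end is at (403,302), the switch shaft is at (62,193) and the roller is at (47,245).

```bash
python3 -c "
from h import *
c=manip.camera_model('wrist')
for n,u,v,z in [('bot',255,148,20),('bodytop',259,243,20),('L',236,195,20),('R',277,195,20),('tip',259,278,20),('corner',449,139,10),('shaft',62,193,51),('roller',47,245,50),('fence end foot',403,302,10),('plate edge',0,80,10)]: print(n,ray(c,u,v,z).round(1))
for n,a in dict(corner=(-90,180),shaft=(-25,-85),fend=(45,175)).items(): print(n,jig(*a).round(1))
go((494,62,84,3.15))"
```

```text
bot [461.9  60.   20. ]
bodytop [535.1  63.5  20. ]
L [496.6  46.3  20. ]
R [496.5  76.3  20. ]
tip [565.5  63.8  20. ]
corner [456.4 200.8  10. ]
shaft [485.9 -62.6  51. ]
roller [522.8 -79.1  50. ]
fence end foot [594.  185.7  10. ]
plate edge [ 417.2 -116.4   10. ]
corner [455.3 203.9   0. ]
shaft [486.5 -67.2   0. ]
fend [588.6 182.    0. ]
t 1.4 pos [495.8  59.3 188.9] rpy [-3.141  0.    -3.136] F [ 0.  -2.5 -0.4] w 59.7 0.0 j6 -1.55
(494, 62, 84, 3.15) slide [0.0035, 0.0056, 0.2098] rot [-0.0001, 0.0, -0.0004]
```

Emit:
{"fn": "arm_command", "kwargs": {
  "deltas": [
    {"hand": 0.4,"slide": [0.0,0.001,0.1],"rotation": [0,0,0]},
    {"hand": 0.4,"slide": [0.0,0.001,0.18],"rotation": [0,0,0]},
    {"hand": 0.4,"slide": [0.0,0.001,0.206],"rotation": [0,0,0]},
    {"hand": 0.4,"slide": [0.0,0.001,0.206],"rotation": [0,0,0]},
    {"hand": -0.6,"slide": [0.0,0.001,0.206],"rotation": [0,0,0]}
  ]
}}

```text
clock: 2.02
tool_pos: [493.8, 64.2, 88.6]
ee_rot: [3.142, 0.002, -3.133]
contact_force: [0.0, -0.0, -0.2]
grip_width: 42.8
gripper_force: 0.0
```

Emit:
{"fn": "arm_command", "kwargs": {
  "deltas": [
    {"hand": -0.6,"slide": [0.0,0.0,0],"rotation": [0,0,0]},
    {"hand": -0.6,"slide": [0.0,0.0,0],"rotation": [0,0,0]},
    {"hand": -0.6,"slide": [0.0,0.0,-0.05],"rotation": [0,0,0]},
    {"hand": -0.6,"slide": [0.0,0.0,-0.17],"rotation": [0,0,0]},
    {"hand": -0.6,"slide": [0.0,0.0,-0.22],"rotation": [0,0,0]}
  ]
}}

```text
clock: 2.65
tool_pos: [493.9, 64.2, 200.9]
ee_rot: [3.141, 0.005, -3.133]
contact_force: [0.9, 0.1, -0.8]
grip_width: 26.7
gripper_force: 60.1
```

```bash
python3 -c "
from h import *
go((474,423,195,1.68),(474,423,108,1.68))
im=manip.get_image('wrist');cv2.imwrite('pics/w2.png',im[:,:,::-1])"
```

```text
t 2.65 pos [493.9  64.2 200.9] rpy [ 3.141  0.005 -3.133] F [ 0.9  0.1 -0.8] w 26.7 60.1 j6 -1.54
(474, 423, 195, 1.68) slide [0.0337, 0.7179, 0.0118] rot [0.0006, 0.0006, 0.234]
(474, 423, 108, 1.68) slide [0.0345, 0.7179, 0.1858] rot [0.0006, 0.0006, 0.234]
```

View pics/w2.png

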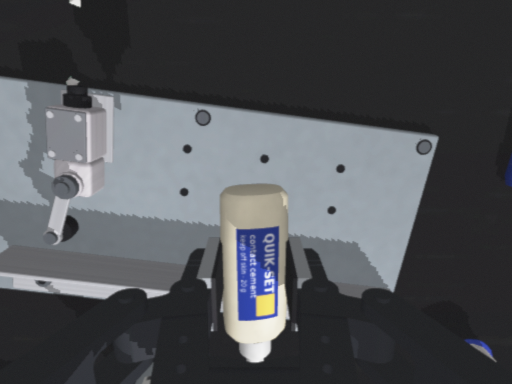

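The bottle is held firmly between the fingers (body at (254,260)) and lifted clear of the plate.

Emit:
{"fn": "arm_command", "kwargs": {
  "deltas": [
    {"hand": -0.6,"slide": [0.034,0.718,0.0],"rotation": [0,0,0.234]},
    {"hand": -0.6,"slide": [0.034,0.718,0.0],"rotation": [0,0,0.234]},
    {"hand": -0.6,"slide": [0.034,0.718,0.0],"rotation": [0,0,0.234]},
    {"hand": -0.6,"slide": [0.034,0.718,0.0],"rotation": [0,0,0.234]},
    {"hand": -0.6,"slide": [0.034,0.718,0.0],"rotation": [0,0,0.234]}
  ]
}}

```text
clock: 3.32
tool_pos: [477.4, 351.1, 197.6]
ee_rot: [3.141, 0.0, 2.287]
contact_force: [1.3, -0.4, -0.3]
grip_width: 27.0
gripper_force: 60.1
```

```bash
python3 -c "
from h import *
go((474,423,195,1.68),(474,423,108,1.68))"
```

```text
t 3.33 pos [477.4 351.1 197.6] rpy [3.141 0.    2.287] F [ 1.3 -0.4 -0.3] w 27.0 60.1 j6 -0.16
(474, 423, 195, 1.68) slide [0.1129, 0.0892, 0.0053] rot [0.0001, -0.0, 0.0966]
(474, 423, 108, 1.68) slide [0.113, 0.0891, 0.1793] rot [0.0001, -0.0, 0.0966]
```

Emit:
{"fn": "arm_command", "kwargs": {
  "deltas": [
    {"hand": -0.6,"slide": [0.113,0.089,0.0],"rotation": [0,0,0.0966]},
    {"hand": -0.6,"slide": [0.113,0.089,0.0],"rotation": [0,0,0.0966]},
    {"hand": -0.6,"slide": [0.113,0.089,0.0],"rotation": [0,0,0.0966]},
    {"hand": -0.6,"slide": [0.113,0.089,0.0],"rotation": [0,0,0.0966]},
    {"hand": -0.6,"slide": [0.113,0.089,0.0],"rotation": [0,0,0.0966]}
  ]
}}

```text
clock: 3.95
tool_pos: [473.8, 421.0, 197.4]
ee_rot: [3.141, -0.0, 1.686]
contact_force: [-0.6, -0.0, 0.0]
grip_width: 27.1
gripper_force: 60.1
```

```bash
python3 -c "
from h import *
c=manip.camera_model('wrist'); im=manip.get_image('wrist');cv2.imwrite('pics/w3.png',im[:,:,::-1])
import json; json.dump({k:np.array(v).tolist() for k,v in c.items()},open('w3.json','w'))
go((474,423,108,1.68))"
```

```text
t 4.0 pos [473.8 421.  197.4] rpy [ 3.141 -0.     1.687] F [-0.1 -0.5 -0.2] w 27.0 60.1 j6 0.54
(474, 423, 108, 1.68) slide [0.0039, 0.0008, 0.1788] rot [0.0, -0.0, 0.0011]
```

View pics/w3.png

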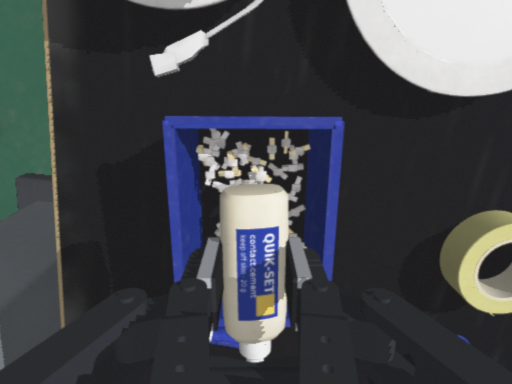

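The bin rim's far corners are at (164,119) and (343,119), and the bin is aligned with the gripper. I'll check its centre from those corners.

```bash
python3 -c "
from h import *; import json
c=json.load(open('w3.json'))
a=ray(c,164,119,62);b=ray(c,343,119,62);print(a,b,np.linalg.norm(a-b))
u=(b-a)/np.linalg.norm(b-a); n=np.array([u[1],-u[0],0]); print('yaw',np.arctan2(u[1],u[0]),'centre',(a+b)/2+n*69)"
```

```text
[413.95051011 471.13834077  62.        ] [518.59813    483.13892112  62.        ] 105.33346229388985
yaw 0.114177337369894 centre [474.1354501  408.58790057  62.        ]
```

Emit:
{"fn": "arm_command", "kwargs": {
  "deltas": [
    {"hand": -0.6,"slide": [0.002,0.0,0.1],"rotation": [0,0,0]},
    {"hand": -0.6,"slide": [0.002,0.0,0.18],"rotation": [0,0,0]},
    {"hand": -0.6,"slide": [0.002,0.0,0.18],"rotation": [0,0,0]},
    {"hand": 0.1,"slide": [0.002,0.0,0.18],"rotation": [0,0,0]},
    {"hand": 0.1,"slide": [0.002,0.0,0.18],"rotation": [0,0,0]}
  ]
}}

```text
clock: 4.62
tool_pos: [474.5, 422.6, 109.4]
ee_rot: [3.139, -0.002, 1.686]
contact_force: [0.2, 0.3, 0.3]
grip_width: 46.9
gripper_force: 0.0
```

Emit:
{"fn": "arm_command", "kwargs": {
  "deltas": [
    {"hand": 0.1,"slide": [0,0,0],"rotation": [0,0,0]},
    {"hand": 0.1,"slide": [0,0,-0.08],"rotation": [0,0,0]},
    {"hand": 0.1,"slide": [0,0,-0.18],"rotation": [0,0,0]},
    {"hand": 0.1,"slide": [0,0,-0.24],"rotation": [0,0,0]},
    {"hand": 0.1,"slide": [0,0,-0.24],"rotation": [0,0,0]}
  ]
}}

```text
clock: 5.25
tool_pos: [474.5, 422.6, 230.6]
ee_rot: [3.137, -0.003, 1.686]
contact_force: [-0.1, -0.3, -0.2]
grip_width: 46.8
gripper_force: 0.0
```

```bash
python3 -c "
from h import *
im=manip.get_image('wrist');cv2.imwrite('pics/w4.png',im[:,:,::-1])
go((478.5,-383,200,-0.149),(478.5,-383,200,2.993),(300,150,230,2.4))"
```

```text
t 5.3 pos [473.9 422.2 228.5] rpy [ 3.140e+00 -1.000e-03  1.686e+00] F [ 0.3  0.8 -0.4] w 47.3 0.0 j6 0.54
(478.5, -383, 200, -0.149) slide [-1.6008, -0.1758, 0.0549] rot [0.0, -0.0004, 0.292]
(478.5, -383, 200, 2.993) slide [-1.6008, -0.1758, 0.0549] rot [0.0004, 0.0, -0.2081]
(300, 150, 230, 2.4) slide [-0.5009, -0.408, -0.0043] rot [0.0004, -0.0001, -0.1137]
```

View pics/w4.png

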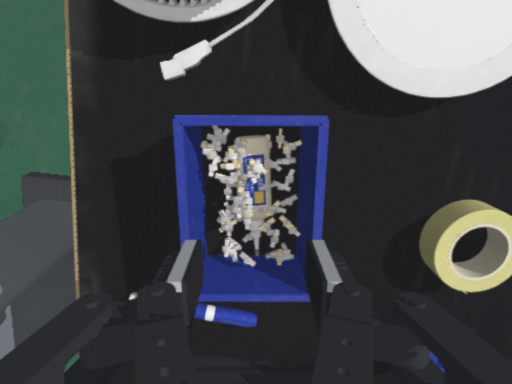

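The bottle lies inside the bin, body at (253,180) among the small parts. Next is the long bar.

Emit:
{"fn": "arm_command", "kwargs": {
  "deltas": [
    {"hand": 0.4,"slide": [-0.9,-0.099,0.0],"rotation": [0,0,-0.208]},
    {"hand": 0.4,"slide": [-0.9,-0.099,0.0],"rotation": [0,0,-0.208]},
    {"hand": 0.4,"slide": [-0.9,-0.099,0.0],"rotation": [0,0,-0.208]},
    {"hand": 0.4,"slide": [-0.9,-0.099,0.0],"rotation": [0,0,-0.208]},
    {"hand": 0.4,"slide": [-0.9,-0.099,0.0],"rotation": [0,0,-0.208]}
  ]
}}

```text
clock: 5.92
tool_pos: [475.5, 125.5, 226.5]
ee_rot: [-3.141, -0.001, 2.575]
contact_force: [1.3, -0.7, -0.1]
grip_width: 59.8
gripper_force: 0.0
```

```bash
python3 -c "
from h import *
go((478.5,-383,200,2.993))"
```

```text
t 5.92 pos [475.5 125.5 226.5] rpy [-3.141e+00 -1.000e-03  2.575e+00] F [ 1.3 -0.7 -0.1] w 59.8 0.0 j6 -0.84
(478.5, -383, 200, 2.993) slide [-0.5514, -0.8544, 0.0532] rot [-0.0001, -0.0002, -0.0666]
```

Emit:
{"fn": "arm_command", "kwargs": {
  "deltas": [
    {"hand": 0.4,"slide": [-0.551,-0.854,0.05],"rotation": [0,0,-0.0666]},
    {"hand": 0.4,"slide": [-0.551,-0.854,0.05],"rotation": [0,0,-0.0666]},
    {"hand": 0.4,"slide": [-0.551,-0.854,0.05],"rotation": [0,0,-0.0666]},
    {"hand": 0.4,"slide": [-0.551,-0.854,0.05],"rotation": [0,0,-0.0666]},
    {"hand": 0.4,"slide": [-0.551,-0.854,0.05],"rotation": [0,0,-0.0666]}
  ]
}}

```text
clock: 6.55
tool_pos: [476.0, -170.2, 211.9]
ee_rot: [3.141, -0.001, 2.987]
contact_force: [1.1, 0.6, 0.1]
grip_width: 59.7
gripper_force: 0.0
```

```bash
python3 -c "
from h import *
go((478.5,-383,200,2.993))"
```

```text
t 6.55 pos [ 476.  -170.2  211.9] rpy [ 3.141e+00 -1.000e-03  2.987e+00] F [1.1 0.6 0.1] w 59.7 0.0 j6 -1.85
(478.5, -383, 200, 2.993) slide [-0.0703, -0.4197, 0.0235] rot [0.0001, -0.0002, -0.0009]
```

Emit:
{"fn": "arm_command", "kwargs": {
  "deltas": [
    {"hand": 0.4,"slide": [-0.0703,-0.42,0.02],"rotation": [0,0,-0.001]},
    {"hand": 0.4,"slide": [-0.0703,-0.42,0.02],"rotation": [0,0,-0.001]},
    {"hand": 0.4,"slide": [-0.0703,-0.42,0.02],"rotation": [0,0,-0.001]},
    {"hand": 0.4,"slide": [-0.0703,-0.42,0.02],"rotation": [0,0,-0.001]},
    {"hand": 0.4,"slide": [-0.0703,-0.42,0.02],"rotation": [0,0,-0.001]}
  ]
}}

```text
clock: 7.18
tool_pos: [478.4, -382.4, 201.3]
ee_rot: [3.141, -0.002, 2.991]
contact_force: [-0.5, 0.7, 0.1]
grip_width: 60.1
gripper_force: 0.0
```

```bash
python3 -c "
from h import *
import json
c=manip.camera_model('wrist'); im=manip.get_image('wrist');cv2.imwrite('pics/w5.png',im[:,:,::-1])
json.dump({k:np.array(v).tolist() for k,v in c.items()},open('w5.json','w'))
go((478.5,-383,80,2.993))"
```

```text
t 7.22 pos [ 478.6 -381.1  201.5] rpy [ 3.140e+00 -2.000e-03  2.993e+00] F [ 0.4  0.7 -0.5] w 59.9 0.0 j6 -2.17
(478.5, -383, 80, 2.993) slide [-0.0007, -0.0041, 0.243] rot [0.0002, -0.0003, -0.0001]
```

View pics/w5.png

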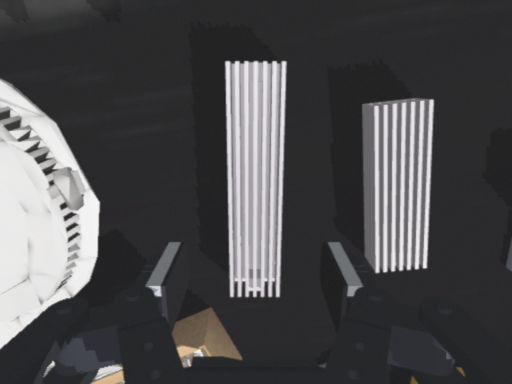

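The long bar's top corners are at (226,62), (286,62), (282,297) and (230,297). It sits centred between the fingers, and the short bar at (400,185) is clear.

```bash
python3 -c "
from h import *; import json
c=json.load(open('w5.json'))
P=[ray(c,u,v,30) for u,v in((226,62),(286,62),(282,297),(230,297))]
print(np.round(P,1)); a=(P[0]+P[1])/2; b=(P[2]+P[3])/2
print('centre',(a+b)/2,'len',np.linalg.norm(a-b),'w',np.linalg.norm(P[0]-P[1]),'yaw',np.arctan2((b-a)[1],(b-a)[0]))
q=(a+b)/2; go((q[0],q[1],80,2.993))"
```

```text
[[ 385.8 -386.6   30. ]
 [ 391.7 -347.4   30. ]
 [ 569.3 -372.8   30. ]
 [ 562.8 -414.6   30. ]]
centre [ 477.38966332 -380.36021719   30.        ] len 179.30361911316626 w 39.61999675513587 yaw -0.1495903678790588
t 7.22 pos [ 478.6 -381.1  201.5] rpy [ 3.140e+00 -2.000e-03  2.993e+00] F [ 0.4  0.7 -0.5] w 59.9 0.0 j6 -2.17
(np.float64(477.3896633209922), np.float64(-380.36021719181383), 80, 2.993) slide [0.0023, 0.0008, 0.243] rot [0.0002, -0.0003, -0.0001]
```

Emit:
{"fn": "arm_command", "kwargs": {
  "deltas": [
    {"hand": 0.4,"slide": [0.002,0.001,0.1],"rotation": [0,0,0]},
    {"hand": 0.4,"slide": [0.002,0.001,0.2],"rotation": [0,0,0]},
    {"hand": 0.4,"slide": [0.002,0.001,0.246],"rotation": [0,0,0]},
    {"hand": 0.4,"slide": [0.002,0.001,0.246],"rotation": [0,0,0]},
    {"hand": -0.4,"slide": [0.002,0.001,0.246],"rotation": [0,0,0]}
  ]
}}

```text
clock: 7.85
tool_pos: [478.9, -380.3, 81.0]
ee_rot: [-3.141, 0.001, 2.994]
contact_force: [-0.4, -0.1, 0.9]
grip_width: 42.9
gripper_force: 0.0
```

Emit:
{"fn": "arm_command", "kwargs": {
  "deltas": [
    {"hand": -0.4,"slide": [0,0,0],"rotation": [0,0,0]},
    {"hand": -0.4,"slide": [0,0,0],"rotation": [0,0,0]},
    {"hand": -0.4,"slide": [0,0,-0.05],"rotation": [0,0,0]},
    {"hand": -0.4,"slide": [0,0,-0.16],"rotation": [0,0,0]},
    {"hand": -0.4,"slide": [0,0,-0.26],"rotation": [0,0,0]}
  ]
}}

```text
clock: 8.48
tool_pos: [478.1, -380.4, 211.8]
ee_rot: [-3.142, 0.0, 2.994]
contact_force: [1.0, -0.8, -2.6]
grip_width: 39.1
gripper_force: 61.8
```

```bash
python3 -c "
from h import *
q=jig(-2,70); print(q)
go((q[0],q[1],205,np.pi/2-0.125),(q[0],q[1],90,np.pi/2-0.125))"
```

```text
[528.81253581  83.69640849   0.        ]
t 8.47 pos [ 478.1 -380.4  211.8] rpy [-3.142  0.     2.994] F [ 1.  -0.8 -2.6] w 39.1 61.8 j6 -2.17
(np.float64(528.8125358056452), np.float64(83.69640848635461), 205, 1.4457963267948966) slide [0.0365, 0.933, 0.0135] rot [0.0, 0.0, 0.2463]
(np.float64(528.8125358056452), np.float64(83.69640848635461), 90, 1.4457963267948966) slide [0.0366, 0.933, 0.2435] rot [0.0, 0.0, 0.2463]
```

Emit:
{"fn": "arm_command", "kwargs": {
  "deltas": [
    {"hand": -0.4,"slide": [0.036,0.933,-0.08],"rotation": [0,0,0.2463]},
    {"hand": -0.4,"slide": [0.036,0.933,-0.08],"rotation": [0,0,0.2463]},
    {"hand": -0.4,"slide": [0.036,0.933,-0.08],"rotation": [0,0,0.2463]},
    {"hand": -0.4,"slide": [0.036,0.933,-0.08],"rotation": [0,0,0.2463]},
    {"hand": -0.4,"slide": [0.036,0.933,-0.08],"rotation": [0,0,0.2463]}
  ]
}}

```text
clock: 9.1
tool_pos: [510.9, -86.1, 235.7]
ee_rot: [3.141, 0.0, 2.102]
contact_force: [0.9, -0.7, -2.4]
grip_width: 38.7
gripper_force: 61.8
```

```bash
python3 -c "
from h import *
q=jig(-2,70); print(q)
go((q[0],q[1],250,np.pi/2-0.125))"
```

```text
[528.81253581  83.69640849   0.        ]
t 9.1 pos [510.9 -86.1 235.7] rpy [3.141 0.    2.102] F [ 0.9 -0.7 -2.4] w 38.7 61.8 j6 -0.79
(np.float64(528.8125358056452), np.float64(83.69640848635461), 250, 1.4457963267948966) slide [0.2747, 0.2029, -0.0285] rot [0.0001, 0.0, 0.1045]
```

Emit:
{"fn": "arm_command", "kwargs": {
  "deltas": [
    {"hand": -0.4,"slide": [0.275,0.203,-0.01],"rotation": [0,0,0.1045]},
    {"hand": -0.4,"slide": [0.275,0.203,-0.01],"rotation": [0,0,0.1045]},
    {"hand": -0.4,"slide": [0.275,0.203,-0.01],"rotation": [0,0,0.1045]},
    {"hand": -0.4,"slide": [0.275,0.203,-0.01],"rotation": [0,0,0.1045]},
    {"hand": -0.4,"slide": [0.275,0.203,-0.01],"rotation": [0,0,0.1045]}
  ]
}}

```text
clock: 9.72
tool_pos: [527.8, 82.6, 240.3]
ee_rot: [3.141, 0.0, 1.453]
contact_force: [0.3, -1.4, -3.5]
grip_width: 38.8
gripper_force: 61.9
```

```bash
python3 -c "
from h import *
q=jig(-2,70); print(q)
go((q[0],q[1],130,np.pi/2-0.125),(q[0],q[1],91,np.pi/2-0.125))
im=manip.get_image('top');cv2.imwrite('pics/t6.png',cv2.resize(im[160:280,170:330,::-1],None,fx=4,fy=4,interpolation=cv2.INTER_CUBIC))"
```

```text
[528.81253581  83.69640849   0.        ]
t 9.72 pos [527.8  82.6 240.3] rpy [3.141 0.    1.453] F [ 0.3 -1.4 -3.5] w 38.8 61.9 j6 0.19
(np.float64(528.8125358056452), np.float64(83.69640848635461), 130, 1.4457963267948966) slide [0.0025, 0.0018, 0.2206] rot [0.0, 0.0, 0.0012]
(np.float64(528.8125358056452), np.float64(83.69640848635461), 91, 1.4457963267948966) slide [0.0025, 0.0017, 0.2986] rot [0.0, 0.0, 0.0012]
```

Emit:
{"fn": "arm_command", "kwargs": {
  "deltas": [
    {"hand": -0.4,"slide": [0.002,0.002,0.1],"rotation": [0,0,0.001]},
    {"hand": -0.4,"slide": [0.002,0.002,0.2],"rotation": [0,0,0.001]},
    {"hand": -0.4,"slide": [0.002,0.002,0.26],"rotation": [0,0,0.001]},
    {"hand": -0.4,"slide": [0.002,0.002,0.29],"rotation": [0,0,0.001]},
    {"hand": -0.4,"slide": [0.002,0.002,0.294],"rotation": [0,0,0.001]}
  ]
}}

```text
clock: 10.4
tool_pos: [529.2, 82.4, 93.0]
ee_rot: [-3.141, 0.0, 1.446]
contact_force: [-0.2, 0.3, -3.4]
grip_width: 38.4
gripper_force: 61.8
```

```bash
python3 -c "
from h import *
q=jig(-2,70); print(q)
go((q[0],q[1],90,np.pi/2-0.125))"
```

```text
[528.81253581  83.69640849   0.        ]
t 10.4 pos [529.2  82.4  93. ] rpy [-3.141  0.     1.446] F [-0.2  0.3 -3.4] w 38.4 61.8 j6 0.19
(np.float64(528.8125358056452), np.float64(83.69640848635461), 90, 1.4457963267948966) slide [0.0024, -0.0012, 0.0059] rot [-0.0001, 0.0, -0.0]
```

Emit:
{"fn": "arm_command", "kwargs": {
  "deltas": [
    {"hand": -0.4,"slide": [0,0,0.004],"rotation": [0,0,0]},
    {"hand": -0.4,"slide": [0,0,0.006],"rotation": [0,0,0]},
    {"hand": -0.4,"slide": [0,0,0.007],"rotation": [0,0,0]},
    {"hand": -0.4,"slide": [0,0,0.007],"rotation": [0,0,0]},
    {"hand": -0.4,"slide": [0,0,0.007],"rotation": [0,0,0]}
  ]
}}

```text
clock: 11.02
tool_pos: [529.8, 82.8, 91.5]
ee_rot: [3.14, -0.0, 1.445]
contact_force: [-3.1, -0.8, 12.3]
grip_width: 38.3
gripper_force: 63.8
```

Emit:
{"fn": "arm_command", "kwargs": {
  "deltas": [
    {"hand": 0.08,"slide": [0,0,0],"rotation": [0,0,0]},
    {"hand": 0.08,"slide": [0,0,0],"rotation": [0,0,0]},
    {"hand": 0.08,"slide": [0,0,-0.06],"rotation": [0,0,0]},
    {"hand": 0.08,"slide": [0,0,-0.16],"rotation": [0,0,0]},
    {"hand": 0.08,"slide": [0,0,-0.22],"rotation": [0,0,0]}
  ]
}}

```text
clock: 11.65
tool_pos: [529.7, 83.0, 201.9]
ee_rot: [3.139, -0.0, 1.445]
contact_force: [-0.6, 0.1, 0.2]
grip_width: 45.9
gripper_force: 0.0
```

```bash
python3 -c "
from h import *; import json
c=manip.camera_model('wrist'); im=manip.get_image('wrist');cv2.imwrite('pics/w7.png',im[:,:,::-1])
json.dump({k:np.array(v).tolist() for k,v in c.items()},open('w7.json','w'))
q=jig(-70,60); print(q)
go((q[0],q[1],200,3.017),(q[0],q[1],92,3.017))"
```

```text
[460.09493736  82.32103058   0.        ]
t 11.7 pos [530.8  83.1 205. ] rpy [ 3.135e+00 -1.000e-03  1.445e+00] F [ 3.  -0.2  3.5] w 46.2 0.0 j6 0.19
(np.float64(460.0949373637286), np.float64(82.32103058355689), 200, 3.017) slide [-0.0193, -0.1402, 0.009] rot [0.001, 0.0007, -0.2502]
(np.float64(460.0949373637286), np.float64(82.32103058355689), 92, 3.017) slide [-0.0195, -0.1416, 0.225] rot [0.001, 0.0007, -0.2502]
```

View pics/w7.png

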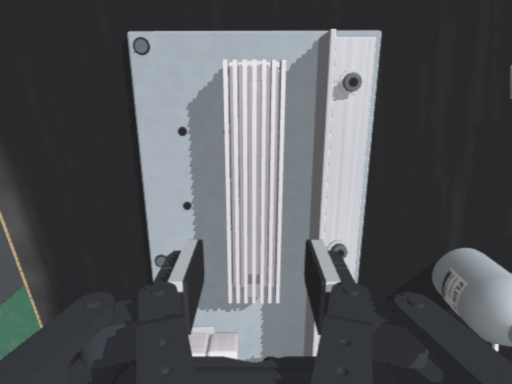

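The bar stands fins up on the plate, parallel to the fence, with its top corners at (224,61), (285,61), (281,304) and (229,304). The fence top edge runs from (331,31) to (320,200), and the plate's +y corners are at (130,33) and (380,33).

```bash
python3 -c "
from h import *; import json
c=json.load(open('w7.json'))
P=[ray(c,u,v,40) for u,v in((224,61),(285,61),(281,304),(229,304))]
a=(P[0]+P[1])/2; b=(P[2]+P[3])/2; m=(a+b)/2
print('bar',m,'len',np.linalg.norm(a-b),'w',np.linalg.norm(P[0]-P[1]),'yaw',np.arctan2((a-b)[1],(a-b)[0])-np.pi/2)
def inj(p):
    d=p[:2]-JC; cc,s=np.cos(JY),np.sin(JY); return np.round([cc*d[0]+s*d[1],-s*d[0]+cc*d[1]],1)
print('bar in jig',inj(m))
for n,u,v,z in (('c-+',130,33,10),('c++',380,33,10),('f1',331,31,50),('f2',320,200,50)): print(n,inj(ray(c,u,v,z)))
"
```

```text
bar [529.8551282   83.42390224  40.        ] len 179.3573860022185 w 38.6646593572998 yaw -0.1243689791604885
bar in jig [-0.9 69.9]
c-+ [-88.1 179.9]
c++ [ 87.  179.8]
f1 [ 44.2 175.5]
f2 [43.6 69.9]
```

Emit:
{"fn": "arm_command", "kwargs": {
  "deltas": [
    {"hand": 0.6,"slide": [0.0,-0.1,0.0],"rotation": [0,0,-0.25]},
    {"hand": 0.6,"slide": [0.0,-0.1,0.0],"rotation": [0,0,-0.25]},
    {"hand": 1,"slide": [0.0,-0.1,0.0],"rotation": [0,0,-0.25]},
    {"hand": 1,"slide": [0.0,-0.1,0.0],"rotation": [0,0,-0.25]},
    {"hand": 1,"slide": [0.0,-0.1,0.0],"rotation": [0,0,-0.25]}
  ]
}}

```text
clock: 12.32
tool_pos: [479.6, 89.2, 199.6]
ee_rot: [3.141, 0.0, 2.389]
contact_force: [0.4, 1.0, -0.0]
grip_width: 85.6
gripper_force: 0.0
```

```bash
python3 -c "
from h import *
q=jig(-54,70); print(q)
go((q[0],q[1],200,3.017),(q[0],q[1],84,3.017))"
```

```text
[477.22476599  90.23108565   0.        ]
t 12.32 pos [479.6  89.2 199.6] rpy [3.141 0.    2.389] F [ 0.4  1.  -0. ] w 85.6 0.0 j6 -0.73
(np.float64(477.22476599191276), np.float64(90.23108565094054), 200, 3.017) slide [0.0049, -0.0018, -0.0008] rot [0.0, 0.0, -0.1]
(np.float64(477.22476599191276), np.float64(90.23108565094054), 84, 3.017) slide [0.0049, -0.0018, 0.2312] rot [0.0, 0.0, -0.1]
```

Emit:
{"fn": "arm_command", "kwargs": {
  "deltas": [
    {"hand": 1,"slide": [0.005,-0.002,0.0],"rotation": [0,0,-0.1]},
    {"hand": 1,"slide": [0.005,-0.002,0.06],"rotation": [0,0,-0.1]},
    {"hand": 1,"slide": [0.005,-0.002,0.12],"rotation": [0,0,-0.1]},
    {"hand": 1,"slide": [0.005,-0.002,0.18],"rotation": [0,0,-0.1]},
    {"hand": 1,"slide": [0.005,-0.002,0.231],"rotation": [0,0,-0.1]}
  ]
}}

```text
clock: 12.95
tool_pos: [477.0, 90.2, 83.0]
ee_rot: [3.142, -0.0, 3.012]
contact_force: [-0.1, 0.1, 0.8]
grip_width: 85.1
gripper_force: 0.0
```

```bash
python3 -c "
from h import *
for x in (-40,-6,-2): 
  q=jig(x,70); go((q[0],q[1],84,3.017))"
```

```text
t 12.95 pos [477.   90.2  83. ] rpy [ 3.142 -0.     3.012] F [-0.1  0.1  0.8] w 85.1 0.0 j6 -1.35
(np.float64(491.1137809417638), np.float64(88.47174949124432), 84, 3.017) slide [-0.0284, 0.0002, -0.002] rot [0.0, -0.0, -0.0008]
t 12.95 pos [477.   90.2  83. ] rpy [ 3.142 -0.     3.012] F [-0.1  0.1  0.8] w 85.1 0.0 j6 -1.35
(np.float64(524.8442458199735), np.float64(84.19907596055353), 84, 3.017) slide [-0.0964, 0.0005, -0.002] rot [0.0, -0.0, -0.0008]
t 12.95 pos [477.   90.2  83. ] rpy [ 3.142 -0.     3.012] F [-0.1  0.1  0.8] w 85.1 0.0 j6 -1.35
(np.float64(528.8125358056452), np.float64(83.69640848635461), 84, 3.017) slide [-0.1044, 0.0005, -0.002] rot [0.0, -0.0, -0.0008]
```

Emit:
{"fn": "arm_command", "kwargs": {
  "deltas": [
    {"hand": 1,"slide": [-0.02,0,0],"rotation": [0,0,-0.001]},
    {"hand": 1,"slide": [-0.036,0,0],"rotation": [0,0,-0.001]},
    {"hand": 1,"slide": [-0.052,0,0],"rotation": [0,0,-0.001]},
    {"hand": 1,"slide": [-0.068,0,0],"rotation": [0,0,-0.001]},
    {"hand": 1,"slide": [-0.082,0,0],"rotation": [0,0,-0.001]}
  ]
}}

```text
clock: 13.58
tool_pos: [518.2, 84.8, 84.4]
ee_rot: [3.142, 0.0, 3.017]
contact_force: [-3.4, -0.4, 2.1]
grip_width: 85.5
gripper_force: 1.6
```

Emit:
{"fn": "arm_command", "kwargs": {
  "deltas": [
    {"hand": 1,"slide": [-0.004,0,0],"rotation": [0,0,0]},
    {"hand": 1,"slide": [-0.007,0,0],"rotation": [0,0,0]},
    {"hand": 1,"slide": [-0.01,0,0],"rotation": [0,0,0]},
    {"hand": 1,"slide": [-0.012,0,0],"rotation": [0,0,0]},
    {"hand": 1,"slide": [-0.014,0,0],"rotation": [0,0,0]}
  ]
}}

```text
clock: 14.2
tool_pos: [524.6, 83.9, 84.0]
ee_rot: [-3.142, -0.0, 3.017]
contact_force: [-5.9, -0.0, 2.2]
grip_width: 85.5
gripper_force: 3.0
```

```bash
cat >> h.py <<'E'
def inj(p):
    d=np.array(p)[:2]-JC; cc,s=np.cos(JY),np.sin(JY); return np.round([cc*d[0]+s*d[1],-s*d[0]+cc*d[1]],1)
def where():
    s=manip.state(); F=s['contact_force']; print('t',s['clock'],'tool in jig',inj(s['tool_pos']),'z',round(s['tool_pos'][2],1),'F jig',(inj(np.array(F)[:2]+JC)),round(F[2],1),'yaw',s['ee_rot'][2],'M',np.round(s['wrist_torque'],2))
E
python3 -c "
from h import *
where()"
```

```text
t 14.2 tool in jig [-6.2 69.7] z 84.0 F jig [-5.9 -0.8] 2.2 yaw 3.0170251508962034 M [0.15 0.94 0.26]
```

Emit:
{"fn": "arm_command", "kwargs": {
  "deltas": [
    {"hand": 1,"slide": [-0.003,0,0],"rotation": [0,0,0]},
    {"hand": 1,"slide": [-0.005,0,0],"rotation": [0,0,0]},
    {"hand": 1,"slide": [-0.006,0,0],"rotation": [0,0,0]},
    {"hand": 1,"slide": [-0.006,0,0],"rotation": [0,0,0]},
    {"hand": 1,"slide": [-0.006,0,0],"rotation": [0,0,0]}
  ]
}}

```text
clock: 14.82
tool_pos: [525.2, 83.9, 83.8]
ee_rot: [-3.141, -0.006, 3.018]
contact_force: [-17.3, 2.6, 13.0]
grip_width: 85.8
gripper_force: 8.8
```

```bash
python3 -c "
from h import *
where()"
```

```text
t 14.825 tool in jig [-5.6 69.7] z 83.8 F jig [-17.5   0.4] 13.0 yaw 3.0182087736674337 M [0.84 2.44 0.59]
```

Emit:
{"fn": "arm_command", "kwargs": {
  "deltas": [
    {"hand": 1,"slide": [0.03,0,0],"rotation": [0,0,0]},
    {"hand": 1,"slide": [0.05,0,-0.02],"rotation": [0,0,0]},
    {"hand": 0,"slide": [0.05,0,-0.12],"rotation": [0,0,0]},
    {"hand": -1,"slide": [0.05,0,-0.2],"rotation": [0,0,0]},
    {"hand": -1,"slide": [0.05,0,-0.2],"rotation": [0,0,0]}
  ]
}}

```text
clock: 15.45
tool_pos: [504.4, 86.8, 187.5]
ee_rot: [3.14, 0.007, 3.017]
contact_force: [-0.6, -0.2, -0.5]
grip_width: 32.2
gripper_force: 0.0
```

```bash
python3 -c "
from h import *
im=manip.get_image('wrist');cv2.imwrite('pics/w8.png',im[:,:,::-1])
print(manip.camera_model('wrist'))
q=jig(26,197); go((q[0],q[1],180,3.017),(q[0],q[1],88,3.017)); where()"
```

```text
{'fx': 341.70509437149826, 'fy': 341.70509437149826, 'cx': 253.86262952008437, 'cy': 190.62384972000854, 'eye': array([428.0656482 ,  96.20364906, 254.55092054]), 'attitude': array([-3.01699820e-01, -1.20599070e-03,  1.44482276e+00])}
t 15.5 pos [503.5  86.7 185.6] rpy [3.141 0.004 3.017] F [-0.6 -0.8 -0. ] w 24.4 0.0 j6 -1.37
(np.float64(572.5502580111629), np.float64(206.1709432120394), 180, 3.017) slide [-0.1073, 0.2542, 0.0118] rot [0.0001, 0.0006, -0.0]
(np.float64(572.5502580111629), np.float64(206.1709432120394), 88, 3.017) slide [-0.1066, 0.2541, 0.1958] rot [0.0001, 0.0006, -0.0]
t 15.5 tool in jig [-27.5  69.8] z 185.6 F jig [-0.5 -0.8] -0.0 yaw 3.0169515143412675 M [0.01 0.05 0.01]
```

Emit:
{"fn": "arm_command", "kwargs": {
  "deltas": [
    {"hand": -1,"slide": [-0.107,0.254,0.0],"rotation": [0,0,0]},
    {"hand": -1,"slide": [-0.107,0.254,0.0],"rotation": [0,0,0]},
    {"hand": -1,"slide": [-0.107,0.254,0.02],"rotation": [0,0,0]},
    {"hand": -1,"slide": [-0.107,0.254,0.12],"rotation": [0,0,0]},
    {"hand": -1,"slide": [-0.107,0.254,0.196],"rotation": [0,0,0]}
  ]
}}

```text
clock: 16.12
tool_pos: [570.5, 205.4, 83.1]
ee_rot: [-3.14, -0.003, 3.017]
contact_force: [-0.1, 0.2, 0.7]
grip_width: -0.0
gripper_force: 0.0
```

```bash
python3 -c "
from h import *
where(); q=jig(26,170); go((q[0],q[1],88,3.017)); q=jig(26,60); go((q[0],q[1],88,3.017))
im=manip.get_image('top'); c=manip.camera_model('top')
V=cv2.cvtColor(im,cv2.COLOR_RGB2GRAY)
# bar mask: sample in jig frame at z=40
for y in (0,40,80,120):
    xs=np.arange(-20,50,3); vals=[]
    for x in xs:
        u,v=proj(c,jig(x,y,40)); vals.append(int(V[int(round(v)),int(round(u))]))
    print(y,vals)
ys=np.arange(-60,-0,4); print([int(V[tuple(int(round(k)) for k in proj(c,jig(25,y,40))[::-1])]) for y in ys])
ys=np.arange(140,180,4); print([int(V[tuple(int(round(k)) for k in proj(c,jig(25,y,40))[::-1])]) for y in ys])
"
```

```text
t 16.125 tool in jig [ 24.1 196. ] z 83.1 F jig [-0.1  0.2] 0.7 yaw 3.016995571821339 M [0.01 0.02 0.03]
t 16.12 pos [570.5 205.4  83.1] rpy [-3.140e+00 -3.000e-03  3.017e+00] F [-0.1  0.2  0.7] w -0.0 0.0 j6 -1.18
(np.float64(569.1572525603202), np.float64(179.38498580875526), 88, 3.017) slide [-0.0038, -0.052, -0.0097] rot [-0.0002, -0.0004, -0.0]
t 16.12 pos [570.5 205.4  83.1] rpy [-3.140e+00 -3.000e-03  3.017e+00] F [-0.1  0.2  0.7] w -0.0 0.0 j6 -1.18
(np.float64(555.3338970198499), np.float64(70.25701120278288), 88, 3.017) slide [-0.0035, -0.272, -0.0095] rot [-0.0002, -0.0004, -0.0]
0 [112, 118, 114, 116, 113, 115, 112, 109, 131, 159, 161, 163, 167, 167, 173, 172, 176, 169, 150, 130, 124, 125, 155, 187]
40 [111, 108, 111, 108, 109, 108, 110, 117, 147, 174, 166, 171, 164, 171, 171, 167, 158, 153, 157, 138, 130, 124, 143, 173]
80 [110, 108, 110, 107, 111, 107, 108, 110, 128, 159, 171, 168, 170, 168, 172, 174, 165, 166, 149, 130, 126, 126, 149, 188]
120 [109, 108, 111, 109, 112, 106, 112, 115, 147, 178, 176, 182, 177, 174, 170, 166, 167, 159, 158, 142, 130, 127, 142, 169]
[112, 114, 113, 109, 115, 112, 117, 115, 112, 120, 149, 181, 177, 170, 164]
[158, 120, 40, 29, 26, 30, 33, 36, 38, 36]
```

Emit:
{"fn": "arm_command", "kwargs": {
  "deltas": [
    {"hand": -1,"slide": [0,-0.03,0],"rotation": [0,0,0]},
    {"hand": -1,"slide": [0,-0.05,0],"rotation": [0,0,0]},
    {"hand": -1,"slide": [0,-0.07,0],"rotation": [0,0,0]},
    {"hand": -1,"slide": [0,-0.09,0],"rotation": [0,0,0]},
    {"hand": -1,"slide": [0,-0.11,0],"rotation": [0,0,0]}
  ]
}}

```text
clock: 16.8
tool_pos: [565.3, 151.0, 86.9]
ee_rot: [3.141, 0.002, 3.017]
contact_force: [0.9, 3.8, 2.7]
grip_width: 0.1
gripper_force: 1.8
```

```bash
cat > b.py <<'E'
from h import *
where()
im=manip.get_image('top'); c=manip.camera_model('top'); V=cv2.cvtColor(im,cv2.COLOR_RGB2GRAY)
def edge(p,q,n=81):   # strongest rise from p to q in the jig frame at z=40
    t=np.linspace(0,1,n); P=np.array([proj(c,jig(*(np.array(p)+(np.array(q)-p)*k),40)) for k in t],np.float32)
    v=cv2.GaussianBlur(cv2.remap(V,P[:,0].reshape(1,-1),P[:,1].reshape(1,-1),cv2.INTER_LINEAR).astype(np.float32),(15,1),0)[0]
    i=np.argmax(np.gradient(v)); return np.round(np.array(p)+(np.array(q)-p)*t[i],1),round(float(v.max()-v.min()))
import sys
Y=float(sys.argv[1])  # guessed bar centre
for d in (-60,-30,0,30,60): print('near edge',edge((-15,Y+d),(20,Y+d)))
print('front end',edge((30,Y-125),(30,Y-60)))
E
python3 b.py 43
```

```text
t 16.8 tool in jig [ 25.8 141.3] z 86.9 F jig [0.4 3.9] 2.7 yaw 3.0169114226115537 M [ 0.53 -0.1   0.02]
near edge (array([  4.2, -17. ]), 67)
near edge (array([ 3.8, 13. ]), 63)
near edge (array([ 3.4, 43. ]), 64)
near edge (array([ 5.6, 73. ]), 62)
near edge (array([-12.4, 103. ]), 34)
front end (array([ 30. , -52.8]), 66)
```

Emit:
{"fn": "arm_command", "kwargs": {
  "deltas": [
    {"hand": -1,"slide": [0,-0.02,0],"rotation": [0,0,0]},
    {"hand": -1,"slide": [0,-0.04,0],"rotation": [0,0,0]},
    {"hand": -1,"slide": [0,-0.06,0],"rotation": [0,0,0]},
    {"hand": -1,"slide": [0,-0.08,0],"rotation": [0,0,0]},
    {"hand": -1,"slide": [0,-0.1,0],"rotation": [0,0,0]}
  ]
}}

```text
clock: 17.48
tool_pos: [558.7, 101.3, 86.1]
ee_rot: [3.141, 0.0, 3.017]
contact_force: [0.9, 6.2, 2.1]
grip_width: 0.0
gripper_force: 3.0
```

```bash
python3 b.py -13
```

```text
t 17.475 tool in jig [25.4 91.2] z 86.1 F jig [0.1 6.2] 2.1 yaw 3.016834183745013 M [ 0.83 -0.18 -0.03]
near edge (array([  0.3, -73. ]), 63)
near edge (array([  1.6, -43. ]), 57)
near edge (array([  2.5, -13. ]), 61)
near edge (array([ 2.9, 17. ]), 62)
near edge (array([-11.9,  47. ]), 50)
front end (array([  30. , -102.2]), 68)
```

Emit:
{"fn": "arm_command", "kwargs": {
  "deltas": [
    {"hand": -1,"slide": [0,-0.02,0],"rotation": [0,0,0]},
    {"hand": -1,"slide": [0,-0.04,0],"rotation": [0,0,0]},
    {"hand": -1,"slide": [0,-0.06,0],"rotation": [0,0,0]},
    {"hand": -1,"slide": [0,-0.076,0],"rotation": [0,0,0]},
    {"hand": -1,"slide": [0,-0.086,0],"rotation": [0,0,0]}
  ]
}}

```text
clock: 18.15
tool_pos: [553.2, 58.6, 86.0]
ee_rot: [-3.141, -0.0, 3.017]
contact_force: [-0.8, 2.5, 0.0]
grip_width: 0.1
gripper_force: 1.6
```

```bash
python3 b.py -57
```

```text
t 18.15 tool in jig [25.3 48.2] z 86.0 F jig [-1.1  2.4] 0.0 yaw 3.0166454150213937 M [ 0.45 -0.04  0.05]
near edge (array([   5.1, -117. ]), 77)
near edge (array([  4.2, -87. ]), 61)
near edge (array([  3.4, -57. ]), 54)
near edge (array([  4.7, -27. ]), 64)
near edge (array([16.5,  3. ]), 41)
front end (array([  30. , -147.9]), 145)
```

Square again, with about 8 mm left to go. I'll push gently into the stop.

Emit:
{"fn": "arm_command", "kwargs": {
  "deltas": [
    {"hand": -1,"slide": [0,-0.006,0],"rotation": [0,0,0]},
    {"hand": -1,"slide": [0,-0.01,0],"rotation": [0,0,0]},
    {"hand": -1,"slide": [0,-0.014,0],"rotation": [0,0,0]},
    {"hand": -1,"slide": [0,-0.018,0],"rotation": [0,0,0]},
    {"hand": -1,"slide": [0,-0.021,0],"rotation": [0,0,0]}
  ]
}}

```text
clock: 18.82
tool_pos: [552.5, 50.5, 86.3]
ee_rot: [3.139, 0.001, 3.016]
contact_force: [4.7, 28.7, -0.4]
grip_width: 0.0
gripper_force: 13.9
```

```bash
python3 b.py -65
```

```text
t 18.825 tool in jig [25.7 40. ] z 86.3 F jig [ 1.  29.1] -0.4 yaw 3.0161274153207103 M [ 4.13 -0.6   0.01]
near edge (array([   5.1, -125. ]), 84)
near edge (array([  5.1, -95. ]), 78)
near edge (array([  4.2, -65. ]), 65)
near edge (array([  4.2, -35. ]), 51)
near edge (array([16.9, -5. ]), 35)
front end (array([  30. , -152.6]), 149)
```

Emit:
{"fn": "arm_command", "kwargs": {
  "deltas": [
    {"hand": -1,"slide": [0,0.03,0],"rotation": [0,0,0]},
    {"hand": -1,"slide": [0,0.06,0],"rotation": [0,0,0]},
    {"hand": -1,"slide": [0.03,0.08,-0.08],"rotation": [0,0,0]},
    {"hand": -1,"slide": [0.06,0.08,-0.18],"rotation": [0,0,0]},
    {"hand": -1,"slide": [0.06,0.08,-0.28],"rotation": [0,0,0]}
  ]
}}

```text
clock: 19.5
tool_pos: [526.2, 92.8, 227.4]
ee_rot: [-3.141, -0.001, 3.018]
contact_force: [1.5, 0.0, -0.1]
grip_width: -0.1
gripper_force: 0.0
```

```bash
python3 -c "
from h import *; where(); q=jig(-5,-20); go((q[0],q[1],240,3.017))"
```

```text
t 19.5 tool in jig [-5.8 78.7] z 227.4 F jig [1.5 0.2] -0.1 yaw 3.0178261783729385 M [-0.01 -0.   -0.06]
t 19.5 pos [526.2  92.8 227.4] rpy [-3.141e+00 -1.000e-03  3.018e+00] F [ 1.5  0.  -0.1] w -0.1 0.0 j6 -1.36
(np.float64(514.5263001469158), np.float64(-5.213115585609968), 240, 3.017) slide [-0.001, -0.1975, -0.0252] rot [-0.0001, -0.0002, 0.0001]
```

Emit:
{"fn": "arm_command", "kwargs": {
  "deltas": [
    {"hand": -1,"slide": [0.04,-0.287,-0.04],"rotation": [0,0,0]},
    {"hand": -1,"slide": [0.04,-0.287,-0.04],"rotation": [0,0,0]},
    {"hand": -1,"slide": [0.04,-0.287,-0.04],"rotation": [0,0,0]},
    {"hand": -1,"slide": [0.04,-0.287,-0.04],"rotation": [0,0,0]},
    {"hand": -1,"slide": [0.04,-0.287,-0.04],"rotation": [0,0,0]}
  ]
}}

```text
clock: 20.12
tool_pos: [489.7, -46.9, 245.9]
ee_rot: [3.142, -0.0, 3.017]
contact_force: [0.1, -0.4, -0.1]
grip_width: -0.0
gripper_force: 0.0
```

```bash
python3 -c "
from h import *; import json
where(); c=manip.camera_model('wrist'); im=manip.get_image('wrist');cv2.imwrite('pics/w9.png',im[:,:,::-1])
json.dump({k:np.array(v).tolist() for k,v in c.items()},open('w9.json','w'))"; python3 b.py -65
```

```text
t 20.125 tool in jig [-24.4 -64.5] z 245.9 F jig [ 0.1 -0.3] -0.1 yaw 3.017326753393595 M [-0.05  0.01  0.  ]
t 20.175 tool in jig [-24.4 -64.3] z 245.9 F jig [ 0.  -0.4] -0.6 yaw 3.0179230489108773 M [-0.   -0.02 -0.03]
near edge (array([  12.6, -125. ]), 30)
near edge (array([  4.2, -95. ]), 29)
near edge (array([ 15.6, -65. ]), 34)
near edge (array([  6., -35.]), 10)
near edge (array([-5.8, -5. ]), 3)
front end (array([  30. , -169.7]), 43)
```

View pics/w9.png

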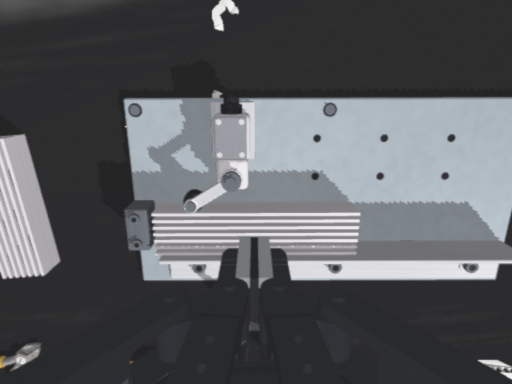

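The bar lies against the stop (its end at u≈153, where the block's face ends). Its right end is at u≈360, it is parallel to the fence, and the roller arm is swung aside with the roller at (190,206).

```bash
python3 -c "
from h import *; import json
c=json.load(open('w9.json')); V=cv2.cvtColor(cv2.imread('pics/w9.png'),cv2.COLOR_BGR2GRAY).astype(float)
for u in (220,235,300,320,340,355):
    col=V[195:250,u-2:u+3].mean(1); g=np.gradient(col); k=195+np.argmax(g[:22]); print(u,k,inj(ray(c,u,k,40)),col[8:24].astype(int))
print('end',inj(ray(c,360,235,40)),inj(ray(c,153,235,40)),'roller',inj(ray(c,190,206,51)),'shaft',inj(ray(c,231,181,51)),'fence',inj(ray(c,400,243,50)))"
```

```text
220 213 [  4.5 -93.5] [126 125 124 124 123 124 124 125 126 135 197 223 222 156 127 125]
235 213 [  4.5 -80.6] [125 124 124 124 123 124 124 124 125 136 198 223 222 157 126 125]
300 212 [  3.5 -24.7] [127 126 126 125 126 127 126 125 127 143 222 230 215 151 128 129]
320 212 [ 3.5 -7.6] [127 126 127 126 126 126 127 127 128 146 225 233 218 153 130 131]
340 212 [3.5 9.6] [127 127 127 127 127 128 127 128 132 167 229 235 220 155 131 136]
355 212 [ 3.5 22.5] [138 132 131 130 129 129 128 128 132 168 231 235 206 146 131 137]
end [25.  28.8] [  25.1 -152.8] roller [  -5.8 -116.7] shaft [-27.1 -82.7] fence [27.9 60.1]
```

```bash
python3 -c "
from rig import manip
print(manip.hand_in())"
```

```text
the job is handed in; nothing more can be done
None
```

The job is handed in, but `hand_in()` gave no verdict. By my measurements the glue bottle is in the blue bin. The long bar is fins up, flush along the fence (within about 0.01 rad) and against the end stop. The roller arm has swung about 0.72 rad, past its 0.5 trip point, and I left the short bar and other bench items alone, ending at about 20 s of the 72 s limit.

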